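# Set the sprung portion gauge to the marked rib

## Task

Set the portion gauge to the marked length: draw its sprung blade out of the housing by the upright handle and hook the bar under the handle, fully down, behind the rib beside the tall pointed peg (on the rib's side away from the housing), so that the spring holds it there once you let go. Ease the bar up to the rib by feel, so that it bears on the rib before you let go: do not ram it, never let it snap back, and leave the things round about where they are.

Things in the scene. Friction and masses are not known exactly. Their poses are not given: they have to be found in the camera images.
- gauge: Portion gauge, fixed: pale wooden plank 360 x 170 x 18 mm, grey housing on one end (x +60 to +180 mm, y -50 to +50, up to z 162). Origin: centre of the plank's underside, on the worktop; z up, x along the plank, +x to the housing, y across. Three steel ribs stand across it, 8 mm thick in x, 90 long in y, tops 32 mm above the worktop, 32 mm apart, at x -7, -39, -71, all shifted alike by up to 6 mm.
- eave (a point): Middle of the lower front edge of the housing's roof, at gauge x +40 mm, z 162 mm. The roof (14 mm thick, 112 mm across) comes almost over the handle, so the handle at home can only be gripped by a tool leaning 30 to 45 degrees from vertical, wrist away from the housing (to -x), closing along y.
- blade: Sprung blade with hook bar and handle, one rigid part, 0.10 to 0.21 kg. Stays parallel to the gauge, slides 135 mm to -x and can be lifted up to 22 mm; drops by its weight. A spring draws it home: 3.5 N at home, plus 50 N per metre (9.2 N at the last rib); let go, it snaps back hard. Origin at home: 35 mm to +x of the gauge's origin, same height; axes as the gauge's.
- handle (a point): Grip point of the upright dark wooden handle, 80 mm above the blade's origin, 20 mm below the handle's top. The handle is 18 mm along x, 22 mm across y (grip these two sides), 48 mm high (52 to 100 mm above the worktop at home); its axis is 25 mm in front of the housing's face. Axes as the blade's.
- hook (a point): Middle of the underside of the hook bar, straight below the handle: steel, 8 mm in x, 70 in y, 20 high, underside 23 mm above the worktop when down. From home it meets the first rib after 28 to 40 mm; lift it over 9 mm to pass a rib. Hooked, it is fully down, its +x face on the rib's -x face, its middle 8 mm to -x of the rib's. Between ribs are 24 mm of clear space.
- marker: The mark: a tall pointed dark wooden peg, 16 mm wide, 32 high, fixed at the plank's edge (gauge y +68 mm) beside the rib to be used; the other ribs have low studs 6 mm high. Origin: centre of its foot, 18 mm above the worktop; axes as the gauge's. The rib's middle is in line with it only to within 6 mm either way along x: the strip with the ribs is clamped a little differently each time.
- onion: Onion, 70 x 71 x 77 mm, loose beside the plank; bystander. Origin at its underside.
- garlic: Garlic bulb, 60 mm, loose beside the plank; bystander. Origin at its underside.
- pepper_mill: Wooden pepper mill, 55 mm wide, 138 mm high, standing loose behind on the left; bystander. Origin at its underside.
- mug: Black and white mug, 87 x 120 x 98 mm, loose on the left; bystander. Origin at its underside.

How it is judged:
On the way:
1. still held in the fingers, the lowered hook bar bears on the marked rib (x of hook in the frame of marker between -0.016 and 0 m and z of hook in the frame of gauge below 0.027 m and contact force between blade and gauge above 1 N and contact force between the fingers and blade above 2 N), for 0.1 s.
At the end, for the whole second after the job is handed in: Hook bar fully down (within 4 mm) behind the rib beside the tall peg, on its far side (bar's middle 0 to 16 mm beyond the peg's line, away from the housing), held there by its own spring, at rest; onion, garlic, mill and mug within 30 mm of where they stood (x of hook in the frame of marker between -0.016 and 0 m and z of hook in the frame of gauge below 0.027 m and linear speed of blade below 0.01 m/s and distance of each of onion, garlic, pepper_mill, mug from where it was at the start of the episode below 0.03 m); the robot touches nothing.
It fails at once if the blade snaps back (faster than 0.35 m/s) (linear speed of blade above 0.35 m/s).
It fails at once if the onion, garlic, pepper mill or mug is pushed more than 30 mm (distance of any of onion, garlic, pepper_mill, mug from where it was at the start of the episode above 0.03 m).
It fails at once if the hook bar is rammed against the gauge (over 45 N) (contact force between blade and gauge above 45 N).
It also fails if it takes over 40 s, if anything falls off the work surface, if the arm or the gripper's body presses on something with over 40 N, if the wrist force passes 120 N, or if a joint passes its speed limit or range.

## Robot

A 7-joint arm with a two-finger parallel gripper is mounted at the origin on a cart in front of the work surface, level with it; the furniture and walls round the work are solid. World frame = base frame: x ahead of the robot, y to its left, z up, the work surface at z = 0. Lengths are in m, angles in rad, forces in N, time in s.
With the tool pointing down it reaches from about 0.4 to 0.85 m from the base axis. Payload 10.4 kg.
Tool frame: the origin (TCP) lies on the centre line of the jaws, within the pads' length; the fingertips stand 22 mm ahead of it and the grasp point (between the pads) lies 3 mm ahead of it; x points along the fingers, y is the direction in which the jaws open and shut, and the axes are right-handed (so a half turn about x gives the same grasp; the last joint's range is limited). The gripper opens to 87 mm and grips with 3 to 60 N. Pads are 19 mm wide; open, the fingers measure 117 mm over their backs; the gripper's body (75 mm by 190 mm) begins 51 mm behind the grasp point.
Start: joints at [-1.277, 0.332, -0.065, 1.46, 0.022, 1.35, -0.088], TCP at [0.195, 0.594, 0.245] pointing down, gripper open.
Joint ranges: [-2.6, 2.6], [-0.5, 2.12], [-1.47, 1.34], [0.16, 2.42], [-1.27, 4.41], [0.06, 2.06], [-2.6, 2.6]. Speed limits (rad/s): [2.22, 2.22, 2.79, 2.79, 3.14, 3.14, 3.14].

## Interface

Orientations are given as a unit quaternion [x, y, z, w].
In Python, from bench import * gives the robot as it stands.
- The arm moves only by the tool arm_command, never from a script. Its argument "targets" is one flat list of numbers, 7 for each row, row after row: the turn, a rotation vector about the tool's x, y, z in units of 45 degrees (1.0 is 45 degrees), then the shift along the tool's x, y, z in units of 25 mm (1.0 is 25 mm), then the opening, from 0 (shut) to 1 (fully open). In form: [wx, wy, wz, tx, ty, tz, fingers, wx, wy, wz, tx, ty, tz, fingers, ...]. A call has 1 to 12 rows; each row shifts and turns the pose as measured when the row begins, along the tool's axes as they then stand; what a row does not reach is not made up. A row lasts 1/12 s, in which the tool goes at most 41.7 mm and 7.16 degrees, less where a joint would pass 70% of its speed; a pose out of reach is approached as far as the arm can. A call with a number of a shift or a turn outside -1 to 1 is refused whole. A call with a gripper value outside its range is refused whole. The fingers move at their own pace and stop on an object; "newtons" is the grip in N (left out, the last holds). Time passes only in rows, so rows that do not move let the fingers close. It gives the time, the measured TCP pose, the force and the opening at its end, in the units of the state.
- read_state(): the state, without advancing time (a new reading comes with each control period).
- camera(name): name is "side" or "top"; returns the picture (384x512x3 uint8, red, green, blue); there is no depth.
- calibration(name): a dict with "camera_matrix" (3x3 intrinsics, pixels), "R" (3x3) and "t" (3): a world point X has camera coordinates R X + t. Camera axes: x right, y down, z forward; pixel columns grow to the right and rows downward; lengths in m; the calibration is good to about 2 mm. A picture is of the moment at which its call begins. calibration takes no time and is no camera call.
- close_job(): hands the job in, once; it reports no verdict.
The state is a dict: "time": time; "joint_positions": joint angles; "joint_vel": joint speeds; "joint_torque": joint torques, N m; "ee_pos": TCP position; "eef_rot": TCP orientation; "ft_force": force on the tool from outside, world axes, zero at the start; "torque": the same for the moment, N m; "width": finger opening in m.
Only numpy, scipy, OpenCV 4.12 (cv2) and the standard library are available. Lean on these libraries where they do the work, as an engineer would, in place of code of your own. Each camera call takes 0.05 s, during which the arm holds its last target.

## Working session

There is one attempt and no reset: what is moved stays moved. The work goes in short steps, Python scripts to look and compute and a tool call to move; the robot and the scene stay as the last step left them, time stands still between calls to the robot, and variables do not carry over. Pictures are saved under pics/ and viewed, and the job is handed in when it is done.

Besides the shell and the picture viewer there is one more tool, called after "Emit:" as name(argument=value, ...), one argument or row to a line, values as JSON. arm_command: Moves the arm, as the interface text tells. Shifts and turns lie within -1 to 1; 1 stands for 25 mm of shift or 45 degrees of turn. Its arguments: {"type":"object","properties":{"targets":{"type":"array","items":{"type":"number","minimum":-1,"maximum":1}},"newtons":{"type":"number"}},"required":["targets"]}

```bash
ls; mkdir -p pics
python3 - <<'E'
from bench import *
import cv2
s=read_state()
for k in s: print(k,s[k])
for n in("side","top"):
    im=camera(n); cv2.imwrite(f"pics/{n}0.png",im[:,:,::-1]); c=calibration(n); print(n,c)
E
```

```text
pics
time 0.0
joint_positions [-1.27662797  0.33287483 -0.06470383  1.46093691  0.02163038  1.34993163
 -0.08852778]
joint_vel [ 7.05798913e-04  1.56035552e-03 -2.80024111e-04 -5.38845208e-04
  8.29403864e-05  1.50401706e-04  5.62626883e-04]
joint_torque [ 4.94779324e-04 -6.23260474e+01  2.47160008e-02 -3.89888227e+01
 -6.14198064e-02  3.95835133e-02  1.13644528e-04]
ee_pos [0.19458442 0.59355367 0.24375421]
eef_rot [ 0.11101367  0.69830325 -0.11203763  0.69820921]
ft_force [ 0.04600009 -0.44950338 -0.72948872]
torque [-0.01026057 -0.00444749 -0.03578584]
width 0.08716364835681036
side {'camera_matrix': array([[399.46141865,   0.        , 256.28674558],
       [  0.        , 399.46141865, 198.44126897],
       [  0.        ,   0.        ,   1.        ]]), 'R': array([[ 0.90750793, -0.41998464, -0.00650115],
       [-0.25195167, -0.5319058 , -0.8084532 ],
       [ 0.33607993,  0.73531566, -0.58852456]]), 't': array([-0.38516316,  0.33244904,  0.87911713])}
top {'camera_matrix': array([[420.12141295,   0.        , 257.27570358],
       [  0.        , 420.12141295, 188.09823643],
       [  0.        ,   0.        ,   1.        ]]), 'R': array([[ 0.33109664, -0.94359394,  0.00234294],
       [-0.89653629, -0.31535704, -0.31108298],
       [ 0.29427488,  0.100898  , -0.95037987]]), 't': array([-0.00133057,  0.55861431,  0.9580751 ])}
```

View pics/side0.png

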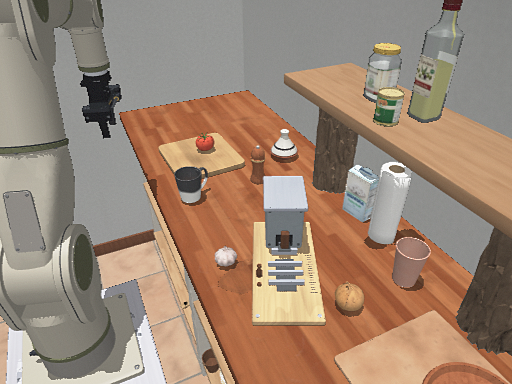

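View pics/top0.png

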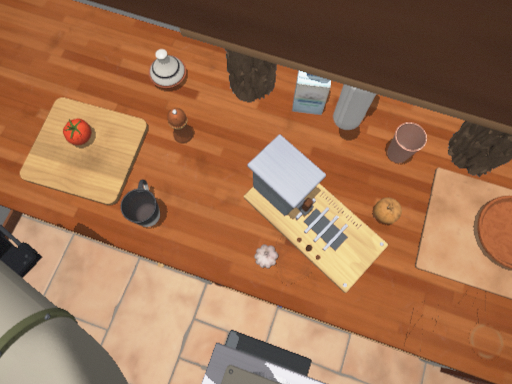

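The side view shows the gauge (plank roughly at 252–324, 222–326) with handle near (285,238) and a peg near (259,268). The top view shows the plank around (315,220) with its housing at (287,172). I'll zoom in next.

Run:
```python
import cv2
a=cv2.imread("pics/side0.png")[170:335,230:350]; cv2.imwrite("pics/s0z.png",cv2.resize(a,None,fx=3.6,fy=3.6,interpolation=cv2.INTER_CUBIC))
a=cv2.imread("pics/top0.png")[130:295,235:395]; cv2.imwrite("pics/t0z.png",cv2.resize(a,None,fx=3.6,fy=3.6,interpolation=cv2.INTER_CUBIC))
```

```text
(no output)
```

View pics/s0z.png

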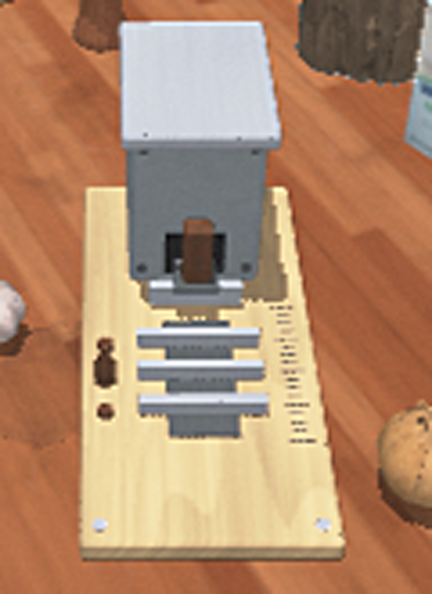

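View pics/t0z.png

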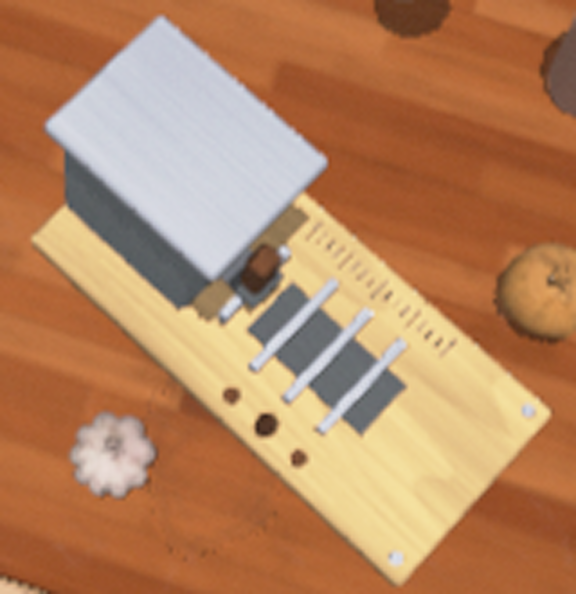

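```bash
cat > h.py <<'E'
from bench import *
import numpy as np, cv2
def ray(n,px):
    c=calibration(n);K,R,t=c["camera_matrix"],c["R"],c["t"]
    d=R.T@np.linalg.solve(K,[px[0],px[1],1.]); return -R.T@t,d/np.linalg.norm(d)
def onz(n,px,z):
    o,d=ray(n,px); return o+d*(z-o[2])/d[2]
def tz(n,u,v,f=3.6):
    o={"side":(230,170),"top":(235,130)}[n]
    return ((u+.5)/f-.5+o[0],(v+.5)/f-.5+o[1])
E
python3 - <<'E'
from h import *
P=lambda n,u,v,z: onz(n,tz(n,u,v),z)
T={"R":(550,411),"B":(401,572),"L":(33,240)}
pts={}
for k,v in T.items(): pts[k]=P("top",*v,.018); print("top",k,pts[k].round(4))
S={"nl":(82,548),"nr":(344,546),"fl":(87,188),"fr":(287,188)}
for k,v in S.items(): pts[k]=P("side",*v,.018); print("side",k,pts[k].round(4))
# contours of the yellow plank, min area rect? near edges
ax=pts["L"]-pts["B"];print("yaw top long",np.degrees(np.arctan2(ax[1],ax[0])),np.linalg.norm(ax))
ax=pts["fl"]-pts["nl"];print("yaw side long",np.degrees(np.arctan2(ax[1],ax[0])),np.linalg.norm(ax))
for n,L in (("top",[((252,366),(335,283)),((288,399),(370,315)),((321,430),(403,345))]),("side",[((138,333),(259,333)),((134,364),(264,364)),((138,399),(268,399))])):
  for a,b in L:
    A,B=P(n,*a,.032),P(n,*b,.032);d=A-B;print(n,"rib",((A+B)/2).round(4),np.linalg.norm(d).round(4),np.degrees(np.arctan2(d[1],d[0])).round(2))
print("peg top",P("top",266,425,.045).round(4),"side foot",P("side",105,385,.018).round(4))
print("studs top",P("top",232,395,.024),P("top",298,458,.024),"side",P("side",105,344,.024),P("side",105,410,.024))
E
```

```text
top R [ 0.5184 -0.1727  0.018 ]
top B [ 0.3754 -0.1027  0.018 ]
top L [0.516  0.2176 0.018 ]
side nl [ 0.3657 -0.1061  0.018 ]
side nr [ 0.517  -0.1754  0.018 ]
side fl [0.5179 0.2196 0.018 ]
side fr [0.6692 0.1482 0.018 ]
yaw top long 66.2958708654584 0.3498130621778801
yaw side long 64.94745697561346 0.359549748731996
top rib [0.5149 0.0185 0.032 ] 0.0869 153.85
top rib [ 0.5005 -0.0122  0.032 ] 0.0864 154.11
top rib [ 0.4872 -0.0404  0.032 ] 0.0864 154.06
side rib [0.5154 0.0184 0.032 ] 0.088 154.79
side rib [ 0.5012 -0.0089  0.032 ] 0.0924 154.81
side rib [ 0.4882 -0.0392  0.032 ] 0.0899 154.83
peg top [0.4362 0.0166 0.045 ] side foot [0.4378 0.0132 0.018 ]
studs top [0.4530684  0.04445728 0.024     ] [ 0.42581217 -0.01264219  0.024     ] side [0.45244724 0.0444331  0.024     ] [ 0.42555725 -0.01290245  0.024     ]
```

```bash
cat >> h.py <<'E'
from scipy.spatial.transform import Rotation as Ro
YAW=np.radians(64.9); O=np.array([.5176,.0216,0])
U=np.array([np.cos(YAW),np.sin(YAW),0]);V=np.array([-U[1],U[0],0]);Z=np.array([0,0,1.])
def g2w(p): return O+p[0]*U+p[1]*V+p[2]*Z
def w2g(p): d=np.asarray(p)-O; return np.array([d@U,d@V,d[2]])
def des(th,s=1):
    x=np.sin(th)*U-np.cos(th)*Z; y=s*V; return Ro.from_matrix(np.c_[x,y,np.cross(x,y)])
def now():
    s=read_state(); return s,np.array(s["ee_pos"]),Ro.from_quat(s["eef_rot"])
def plan(p,R,N=None,vmax=.024,rmax=6.9):
    s,p0,R0=now(); w=(R0.inv()*R).as_rotvec(); a=np.degrees(np.linalg.norm(w)); d=np.linalg.norm(p-p0)
    n=N or max(1,int(np.ceil(max(a/rmax,d/vmax)))); rows=[]
    for i in range(n):
        Ri=R0*Ro.from_rotvec(w*i/n); rows.append(np.r_[w/n/(np.pi/4),Ri.inv().apply((p-p0)/n)/.025])
    print("rows",n,"angle",a.round(1),"dist",d.round(4))
    for r in rows[:12]: print(r.round(3).tolist())
    return rows
def rep():
    s,p,R=now(); M=R.as_matrix(); gp=p+.003*M[:,0]
    print("t",round(s["time"],2),"gauge grasp mm",(w2g(gp)*1000).round(1),"tilt",np.degrees(np.arctan2(M[:,0]@U,-M[2,0])).round(1),"tx.V",(M[:,0]@V).round(3),"y.V",(M[:,1]@V).round(4),"y.U",(M[:,1]@U).round(4),"y.z",M[2,1].round(4))
    F=np.array(s["ft_force"]);print("F gauge",np.round([F@U,F@V,F[2]],2),"w",round(s["width"],4),"q",np.round(s["joint_positions"],2))
E
python3 - <<'E'
from h import *
print("handle top",w2g(onz("top",tz("top",262,258),.1)),w2g(onz("side",tz("side",198,222),.1)))
s,p,R=now(); print(R.as_matrix().round(3))
for sg in(1,-1):
  D=des(np.radians(40),sg); 
  print(sg,(R.inv()*D).as_rotvec(degrees=True))
rep()
D=des(np.radians(40),-1)
g=g2w([.035,0,.08])-.003*D.as_matrix()[:,0]
print(g, g-.13*D.as_matrix()[:,0])
for n,px in(("mug",(145,222)),("mill",(182,135)),("garlic",(265,262)),("onion",(388,215))): print(n,w2g(onz("top",px,0)).round(3),onz("top",px,0).round(3))
E
```

```text
handle top [0.03761091 0.00093596 0.1       ] [0.0406121  0.00100578 0.1       ]
[[-0.     0.312  0.95 ]
 [-0.001  0.95  -0.312]
 [-1.    -0.001  0.   ]]
1 [-79.38346383 -32.68508843  28.95953157]
-1 [92.56245891 29.89864523 33.74501624]
t 0.1 gauge grasp mm [381.  535.2 240.8] tilt -0.1 tx.V -0.0 y.V 0.121 y.U 0.9927 y.z -0.0013
F gauge [-0.05 -0.1  -0.27] w 0.087 q [-1.28  0.33 -0.06  1.46  0.02  1.35 -0.09]
[0.53162897 0.05154864 0.08229813] [ 0.49618185 -0.02412285  0.18188391]
mug [0.317 0.314 0.   ] [0.368 0.442 0.   ]
mill [0.434 0.075 0.   ] [0.634 0.447 0.   ]
garlic [0.017 0.168 0.   ] [0.373 0.109 0.   ]
onion [-0.13  -0.151  0.   ] [ 0.599 -0.16   0.   ]
```

Run:
```python
from h import *
D=des(np.radians(40),-1)
r=plan(g2w([-.08,0,.28]),D,N=32)
```

```text
rows 32 angle 103.0 dist 0.7072
[0.064, 0.021, 0.023, -0.044, -0.653, 0.594]
[0.064, 0.021, 0.023, -0.066, -0.621, 0.626]
[0.064, 0.021, 0.023, -0.088, -0.587, 0.655]
[0.064, 0.021, 0.023, -0.109, -0.552, 0.682]
[0.064, 0.021, 0.023, -0.13, -0.515, 0.707]
[0.064, 0.021, 0.023, -0.151, -0.476, 0.73]
[0.064, 0.021, 0.023, -0.171, -0.435, 0.75]
[0.064, 0.021, 0.023, -0.191, -0.394, 0.768]
[0.064, 0.021, 0.023, -0.211, -0.351, 0.784]
[0.064, 0.021, 0.023, -0.23, -0.307, 0.797]
[0.064, 0.021, 0.023, -0.248, -0.262, 0.807]
[0.064, 0.021, 0.023, -0.266, -0.216, 0.815]
```

Emit:
arm_command(
  targets=[0.064,0.021,0.023,-0.05,-0.65,0.6,1,0.064,0.021,0.023,-0.07,-0.62,0.63,1,0.064,0.021,0.023,-0.09,-0.59,0.66,1,0.064,0.021,0.023,-0.11,-0.55,0.68,1,0.064,0.021,0.023,-0.13,-0.52,0.71,1,0.064,0.021,0.023,-0.15,-0.48,0.73,1,0.064,0.021,0.023,-0.17,-0.44,0.75,1,0.064,0.021,0.023,-0.19,-0.39,0.77,1,0.064,0.021,0.023,-0.21,-0.35,0.78,1,0.064,0.021,0.023,-0.23,-0.31,0.8,1,0.064,0.021,0.023,-0.25,-0.26,0.81,1,0.064,0.021,0.023,-0.27,-0.22,0.82,1],
)

```text
time: 1.1
ee_pos: [0.3005, 0.3417, 0.2505]
eef_rot: [0.403, 0.682, -0.233, 0.563]
ft_force: [0.3, 0.0, -0.1]
width: 0.0871
```

Run:
```python
from h import *
rep();D=des(np.radians(40),-1)
r=plan(g2w([-.08,0,.28]),D)
```

```text
t 1.1 gauge grasp mm [198.5 332.8 247.6] tilt 14.3 tx.V 0.158 y.V -0.4962 y.U 0.8575 y.z 0.1359
F gauge [ 0.12 -0.22 -0.08] w 0.0871 q [-0.96 -0.18  0.16  2.02 -0.22  1.12 -0.1 ]
rows 19 angle 63.3 dist 0.4342
[0.066, 0.022, 0.025, -0.312, -0.146, 0.847]
[0.066, 0.022, 0.025, -0.329, -0.095, 0.847]
[0.066, 0.022, 0.025, -0.345, -0.045, 0.845]
[0.066, 0.022, 0.025, -0.36, 0.006, 0.84]
[0.066, 0.022, 0.025, -0.373, 0.057, 0.832]
[0.066, 0.022, 0.025, -0.386, 0.107, 0.822]
[0.066, 0.022, 0.025, -0.397, 0.157, 0.808]
[0.066, 0.022, 0.025, -0.407, 0.207, 0.792]
[0.066, 0.022, 0.025, -0.416, 0.256, 0.773]
[0.066, 0.022, 0.025, -0.424, 0.304, 0.751]
[0.066, 0.022, 0.025, -0.43, 0.35, 0.727]
[0.066, 0.022, 0.025, -0.435, 0.396, 0.7]
```

Emit:
arm_command(
  targets=[0.066,0.022,0.025,-0.31,-0.15,0.85,1,0.066,0.022,0.025,-0.33,-0.1,0.85,1,0.066,0.022,0.025,-0.345,-0.05,0.85,1,0.066,0.022,0.025,-0.36,0,0.84,1,0.066,0.022,0.025,-0.37,0.06,0.83,1,0.066,0.022,0.025,-0.39,0.11,0.82,1,0.066,0.022,0.025,-0.4,0.16,0.81,1,0.066,0.022,0.025,-0.41,0.21,0.79,1,0.066,0.022,0.025,-0.42,0.26,0.77,1,0.066,0.022,0.025,-0.42,0.3,0.75,1,0.066,0.022,0.025,-0.43,0.35,0.73,1,0.066,0.022,0.025,-0.43,0.4,0.7,1],
)

```text
time: 2.1
ee_pos: [0.4146, 0.0767, 0.2657]
eef_rot: [0.665, 0.574, -0.324, 0.352]
ft_force: [1.3, 0.8, -0.2]
width: 0.0868
```

Run:
```python
from h import *
rep();D=des(np.radians(40),-1)
r=plan(g2w([-.08,0,.28]),D)
```

```text
t 2.1 gauge grasp mm [  7.8 117.  263.2] tilt 32.9 tx.V 0.108 y.V -0.9375 y.U 0.3347 y.z 0.0951
F gauge [ 1.24 -0.83 -0.23] w 0.0868 q [-0.66 -0.32  0.69  2.11 -0.4   1.17  0.09]
rows 7 angle 21.2 dist 0.1457
[0.06, 0.019, 0.023, -0.406, 0.468, 0.557]
[0.06, 0.019, 0.023, -0.405, 0.501, 0.528]
[0.06, 0.019, 0.023, -0.403, 0.533, 0.497]
[0.06, 0.019, 0.023, -0.401, 0.563, 0.465]
[0.06, 0.019, 0.023, -0.397, 0.591, 0.432]
[0.06, 0.019, 0.023, -0.392, 0.618, 0.397]
[0.06, 0.019, 0.023, -0.386, 0.643, 0.362]
```

Run:
```python
from h import *
D=des(np.radians(40),-1)
r=plan(g2w([-.08,0,.23]),D)
```

```text
rows 7 angle 21.2 dist 0.1494
[0.06, 0.019, 0.023, -0.167, 0.441, 0.711]
[0.06, 0.019, 0.023, -0.17, 0.477, 0.687]
[0.06, 0.019, 0.023, -0.171, 0.512, 0.661]
[0.06, 0.019, 0.023, -0.171, 0.546, 0.634]
[0.06, 0.019, 0.023, -0.169, 0.578, 0.604]
[0.06, 0.019, 0.023, -0.167, 0.609, 0.574]
[0.06, 0.019, 0.023, -0.164, 0.639, 0.542]
```

Emit:
arm_command(
  targets=[0.06,0.019,0.023,-0.17,0.44,0.71,1,0.06,0.019,0.023,-0.17,0.48,0.69,1,0.06,0.019,0.023,-0.17,0.51,0.66,1,0.06,0.019,0.023,-0.17,0.55,0.63,1,0.06,0.019,0.023,-0.17,0.58,0.6,1,0.06,0.019,0.023,-0.17,0.61,0.57,1,0.06,0.019,0.023,-0.16,0.64,0.54,1],
)

```text
time: 2.68
ee_pos: [0.4853, -0.0603, 0.2309]
eef_rot: [0.771, 0.48, -0.354, 0.221]
ft_force: [0.9, 0.1, -0.9]
width: 0.0871
```

Run:
```python
from h import *
rep();D=des(np.radians(40),-1);a=D.as_matrix()[:,0]
g=g2w([.035,0,.08])-.003*a
r=plan(g-.07*a,D)
```

```text
t 2.68 gauge grasp mm [-85.9  -5.5 228.6] tilt 40.6 tx.V -0.013 y.V -0.9998 y.U -0.0192 y.z 0.0008
F gauge [ 0.47 -0.78 -0.93] w 0.0871 q [-0.6   0.05  1.13  2.03 -0.8   1.27  0.39]
rows 6 angle 1.3 dist 0.1217
[-0.003, -0.002, -0.003, 0.81, -0.047, 0.029]
[-0.003, -0.002, -0.003, 0.81, -0.045, 0.027]
[-0.003, -0.002, -0.003, 0.81, -0.043, 0.025]
[-0.003, -0.002, -0.003, 0.81, -0.042, 0.024]
[-0.003, -0.002, -0.003, 0.81, -0.04, 0.022]
[-0.003, -0.002, -0.003, 0.81, -0.038, 0.021]
```

Emit:
arm_command(
  targets=[-0.003,-0.002,-0.003,0.81,-0.045,0.03,1,-0.003,-0.002,-0.003,0.81,-0.045,0.03,1,-0.003,-0.002,-0.003,0.81,-0.045,0.025,1,-0.003,-0.002,-0.003,0.81,-0.04,0.02,1,-0.003,-0.002,-0.003,0.7,-0.04,0.02,1,-0.003,-0.002,-0.003,0.5,-0.04,0.02,1],
)

```text
time: 3.18
ee_pos: [0.5126, -0.0016, 0.1391]
eef_rot: [0.768, 0.48, -0.359, 0.225]
ft_force: [-0.1, -0.7, -0.4]
width: 0.0872
```

Run:
```python
from h import *
rep();D=des(np.radians(40),-1);a=D.as_matrix()[:,0]
g=g2w([.035,0,.08])-.003*a
r=plan(g,D)
for n in("side","top"): cv2.imwrite(f"pics/{n}1.png",camera(n)[:,:,::-1])
a=cv2.imread("pics/side1.png")[130:335,200:350]; b=cv2.imread("pics/top1.png")[110:315,220:370]
cv2.imwrite("pics/z1.png",cv2.resize(np.hstack([a,b]),None,fx=2.6,fy=2.6,interpolation=cv2.INTER_CUBIC))
```

```text
t 3.18 gauge grasp mm [-21.3  -5.3 136.8] tilt 39.8 tx.V -0.01 y.V -0.9999 y.U -0.0145 y.z 0.0009
F gauge [-0.62 -0.22 -0.44] w 0.0872 q [-0.59  0.27  1.02  2.11 -1.06  1.16  0.56]
rows 4 angle 0.9 dist 0.0801
[-0.003, 0.001, -0.003, 0.796, -0.062, -0.068]
[-0.003, 0.001, -0.003, 0.796, -0.059, -0.068]
[-0.003, 0.001, -0.003, 0.796, -0.057, -0.067]
[-0.003, 0.001, -0.003, 0.796, -0.055, -0.067]
```

View pics/z1.png

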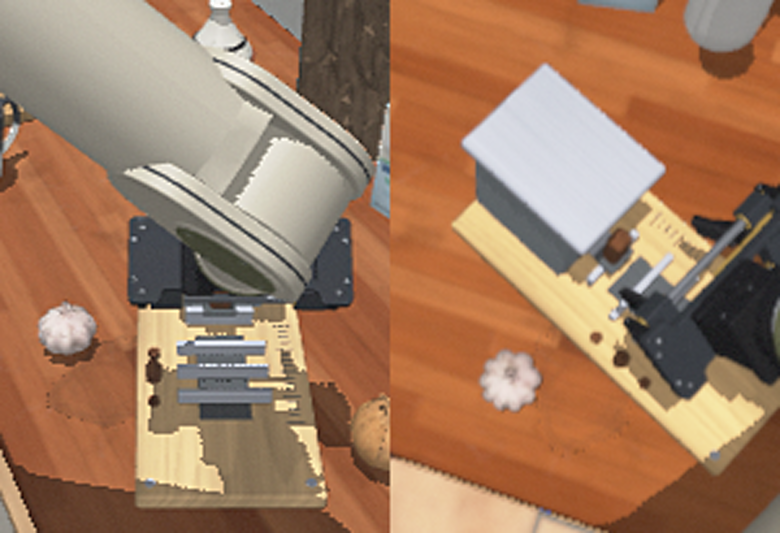

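Emit:
arm_command(
  targets=[-0.003,0,-0.003,0.6,-0.08,-0.08,1,-0.003,0,-0.003,0.6,-0.08,-0.08,1,-0.003,0,-0.003,0.4,-0.05,-0.06,1,0,0,0,0.1,0,0,1],
)

```text
time: 3.62
ee_pos: [0.5219, 0.0275, 0.1112]
eef_rot: [0.766, 0.483, -0.359, 0.227]
ft_force: [0.2, -0.6, 0.4]
width: 0.0875
```

Run:
```python
from h import *
rep();D=des(np.radians(40),-1);a=D.as_matrix()[:,0]
g=g2w([.035,0,.08])-.003*a
r=plan(g,D)
for n in("side","top"): cv2.imwrite(f"pics/{n}2.png",camera(n)[:,:,::-1])
a=cv2.imread("pics/side2.png")[130:335,200:350]; b=cv2.imread("pics/top2.png")[110:315,220:370]
cv2.imwrite("pics/z2.png",cv2.resize(np.hstack([a,b]),None,fx=2.6,fy=2.6,interpolation=cv2.INTER_CUBIC))
```

```text
t 3.62 gauge grasp mm [  9.1  -1.4 108.9] tilt 39.8 tx.V -0.005 y.V -1.0 y.U -0.0062 y.z 0.001
F gauge [-0.44 -0.48  0.4 ] w 0.0875 q [-0.59  0.33  0.96  2.13 -1.15  1.12  0.6 ]
rows 2 angle 0.4 dist 0.0388
[-0.003, 0.002, -0.003, 0.775, -0.031, -0.028]
[-0.003, 0.002, -0.003, 0.775, -0.029, -0.027]
```

View pics/z2.png

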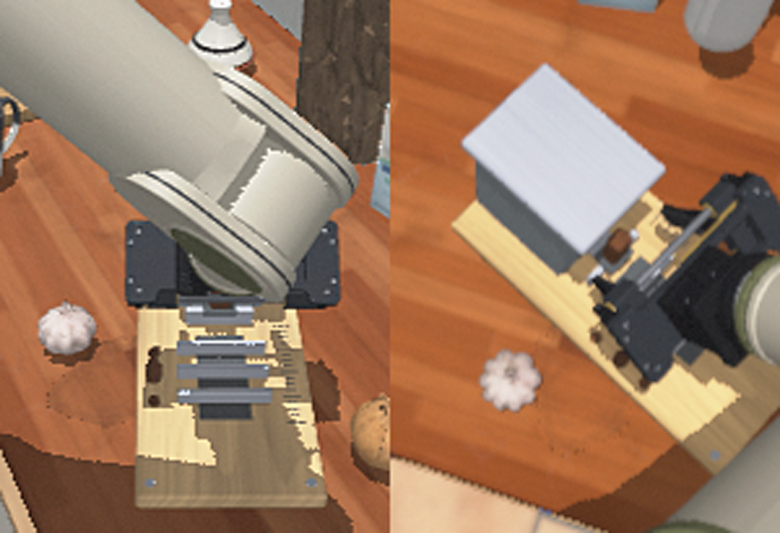

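Emit:
arm_command(
  targets=[0,-0.02,0,0.4,-0.05,-0.03,1,0,-0.02,0,0.4,-0.03,-0.03,1],
)

```text
time: 3.88
ee_pos: [0.5273, 0.0374, 0.0984]
eef_rot: [0.762, 0.477, -0.371, 0.235]
ft_force: [-0.7, 0.1, 0.6]
width: 0.0869
```

Run:
```python
from h import *
rep();D=des(np.radians(40),-1);a=D.as_matrix()[:,0]
g=g2w([.036,0,.081])-.003*a
r=plan(g,D)
```

```text
t 3.88 gauge grasp mm [20.2 -2.1 96. ] tilt 38.0 tx.V -0.011 y.V -0.9999 y.U -0.0124 y.z 0.0042
F gauge [-0.19  0.64  0.58] w 0.0869 q [-0.62  0.35  0.95  2.13 -1.15  1.07  0.58]
rows 1 angle 2.2 dist 0.0218
[-0.009, 0.045, -0.014, 0.86, -0.094, -0.123]
```

Emit:
arm_command(
  targets=[-0.009,0,-0.014,0.5,-0.06,-0.02,1,0,0,0,0.35,-0.03,0,1],
)

```text
time: 4.05
ee_pos: [0.5323, 0.0519, 0.0818]
eef_rot: [0.758, 0.482, -0.37, 0.237]
ft_force: [-0.3, 0.3, -0.3]
width: 0.0868
```

Run:
```python
from h import *
rep();D=des(np.radians(38),-1);a=D.as_matrix()[:,0]
g=g2w([.036,0,.081])-.003*a
r=plan(g,D)
for n in("side","top"): cv2.imwrite(f"pics/{n}3.png",camera(n)[:,:,::-1])
a=cv2.imread("pics/side3.png")[190:300,230:330]; b=cv2.imread("pics/top3.png")[150:260,270:370]
cv2.imwrite("pics/z3.png",cv2.resize(np.hstack([a,b]),None,fx=4,fy=4,interpolation=cv2.INTER_CUBIC))
```

```text
t 4.05 gauge grasp mm [35.5 -0.5 79.4] tilt 37.9 tx.V -0.001 y.V -1.0 y.U 0.0006 y.z 0.0018
F gauge [ 0.17  0.37 -0.32] w 0.0868 q [-0.61  0.39  0.91  2.13 -1.2   1.06  0.6 ]
rows 1 angle 0.2 dist 0.0017
[0.002, 0.003, -0.001, -0.037, -0.019, -0.053]
```

View pics/z3.png

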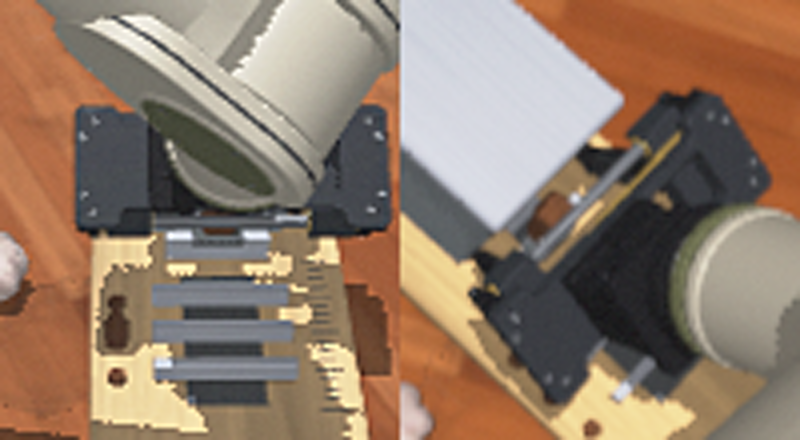

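At the grasp pose the jaws straddle the handle, seen in both crops at (230,215) and (550,215). I'll close now.

Emit:
arm_command(
  targets=[0,0,0,0,0,0,0,0,0,0,0,0,0,0,0,0,0,0,0,0,0,0,0,0,0,0,0,0,0,0,0,0,0,0,0,0,0,0,0,0,0,0],
  newtons=35,
)

```text
time: 4.65
ee_pos: [0.5319, 0.0503, 0.0824]
eef_rot: [0.759, 0.481, -0.371, 0.236]
ft_force: [-0.0, -0.2, -0.9]
width: 0.0547
```

Run:
```python
from h import *
rep()
```

```text
t 4.65 gauge grasp mm [33.9 -0.8 80. ] tilt 37.8 tx.V -0.003 y.V -1.0 y.U -0.0025 y.z 0.0018
F gauge [-0.16 -0.02 -0.85] w 0.0547 q [-0.61  0.39  0.91  2.13 -1.2   1.06  0.6 ]
```

Emit:
arm_command(
  targets=[0,0,0,0,0,0,0,0,0,0,0,0,0,0,0,0,0,0,0,0,0,0,0,0,0,0,0,0,0,0,0,0,0,0,0,0,0,0,0,0,0,0,0,0,0,0,0,0,0,0,0,0,0,0,0,0,0,0,0,0,0,0,0],
  newtons=35,
)

```text
time: 5.4
ee_pos: [0.5302, 0.0509, 0.0826]
eef_rot: [0.758, 0.482, -0.371, 0.235]
ft_force: [-0.8, 0.0, 0.8]
width: 0.0216
```

Run:
```python
from h import *
rep()
```

```text
t 5.4 gauge grasp mm [33.7  1.1 80.3] tilt 37.9 tx.V 0.001 y.V -1.0 y.U -0.0002 y.z -0.0014
F gauge [-0.31  0.69  0.79] w 0.0216 q [-0.61  0.38  0.91  2.13 -1.19  1.06  0.6 ]
```

Emit:
arm_command(
  targets=[0,0,0,-0.12,0,0.16,0,0,0,0,-0.15,0,0.19,0,0,0,0,-0.15,0,0.19,0],
)

```text
time: 5.65
ee_pos: [0.5235, 0.0367, 0.0831]
eef_rot: [0.758, 0.483, -0.37, 0.236]
ft_force: [2.6, 3.8, -1.7]
width: 0.0218
```

Run:
```python
from h import *
rep()
```

```text
t 5.65 gauge grasp mm [18.   1.1 80.7] tilt 38.0 tx.V 0.002 y.V -1.0 y.U 0.0029 y.z -0.0004
F gauge [ 4.55 -0.72 -1.73] w 0.0218 q [-0.58  0.38  0.92  2.14 -1.18  1.08  0.63]
```

Emit:
arm_command(
  targets=[0,0,0,-0.2,0,-0.06,0,0,0,0,-0.2,0,-0.06,0,0,0,0,-0.2,0,-0.06,0],
)

```text
time: 5.9
ee_pos: [0.5204, 0.03, 0.098]
eef_rot: [0.758, 0.483, -0.37, 0.235]
ft_force: [3.7, 5.6, -2.3]
width: 0.0216
```

Run:
```python
from h import *
rep()
```

```text
t 5.9 gauge grasp mm [10.6  1.  95.6] tilt 38.0 tx.V 0.002 y.V -1.0 y.U 0.0012 y.z -0.0016
F gauge [ 6.69 -0.99 -2.35] w 0.0216 q [-0.6   0.35  0.95  2.13 -1.14  1.09  0.59]
```

Emit:
arm_command(
  targets=[0,0,0,-0.185,0,0.236,0,0,0,0,-0.185,0,0.236,0,0,0,0,-0.185,0,0.236,0,0,0,0,-0.185,0,0.236,0],
)

```text
time: 6.23
ee_pos: [0.5082, 0.0038, 0.1014]
eef_rot: [0.758, 0.484, -0.368, 0.235]
ft_force: [4.4, 4.9, -1.8]
width: 0.0218
```

Run:
```python
from h import *
rep()
```

```text
t 6.23 gauge grasp mm [-18.2   1.   99. ] tilt 38.2 tx.V 0.003 y.V -1.0 y.U 0.0044 y.z -0.0004
F gauge [ 6.32 -1.86 -1.77] w 0.0218 q [-0.55  0.34  0.97  2.14 -1.11  1.13  0.64]
```

Emit:
arm_command(
  targets=[0,0,0,-0.17,0,0.27,0,0,0,0,-0.17,0,0.27,0,0,0,0,-0.17,0,0.27,0,0,0,0,-0.17,0,0.27,0],
)

```text
time: 6.57
ee_pos: [0.4952, -0.0241, 0.1007]
eef_rot: [0.759, 0.486, -0.365, 0.234]
ft_force: [5.0, 6.4, -1.2]
width: 0.0215
```

Run:
```python
from h import *
rep()
```

```text
t 6.57 gauge grasp mm [-49.    0.9  98.4] tilt 38.6 tx.V 0.004 y.V -1.0 y.U 0.0065 y.z 0.0001
F gauge [ 7.89 -1.8  -1.22] w 0.0215 q [-0.49  0.36  0.98  2.14 -1.1   1.18  0.69]
```

Emit:
arm_command(
  targets=[0,0,0,-0.06,0,0.11,0,0,0,0,0,0,0,0],
)

```text
time: 6.73
ee_pos: [0.4936, -0.0274, 0.1011]
eef_rot: [0.759, 0.486, -0.365, 0.233]
ft_force: [5.6, 6.0, -3.4]
width: 0.0216
```

Run:
```python
from h import *
rep()
for n in("side","top"): cv2.imwrite(f"pics/{n}4.png",camera(n)[:,:,::-1])
a=cv2.imread("pics/side4.png")[210:330,240:340]; b=cv2.imread("pics/top4.png")[150:270,270:370]
cv2.imwrite("pics/z4.png",cv2.resize(np.hstack([a,b]),None,fx=4,fy=4,interpolation=cv2.INTER_CUBIC))
```

```text
t 6.73 gauge grasp mm [-52.7   0.9  98.8] tilt 38.7 tx.V 0.004 y.V -1.0 y.U 0.0057 y.z -0.0003
F gauge [ 7.78 -2.55 -3.39] w 0.0216 q [-0.48  0.36  0.98  2.14 -1.1   1.18  0.7 ]
```

View pics/z4.png

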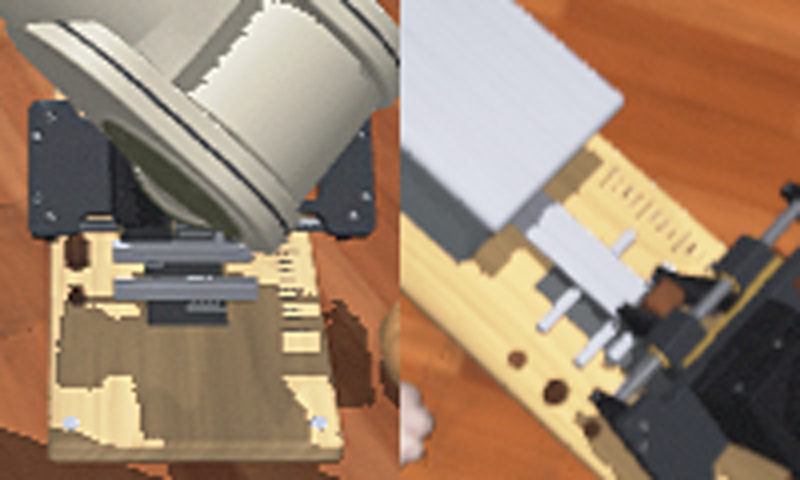

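Run:
```python
from h import *
f=lambda n,u,v,z:(w2g(onz(n,((u+.5)/4-.5+(240 if n=="side" else 270),(v+.5)/4-.5+(210 if n=="side" else 150)),z))*1000).round(1)
print("bar bottom front edge",f("side",183,263,.0417),"bar top front edge",f("side",183,246,.0617),"rib3 top front",f("side",186,284,.032))
print("rib2 end top",f("top",582,360,.032),"rib1 end",f("top",543,326,.032), "bar?",f("top",622,347,.0617))
```

```text
bar bottom front edge [-59.5   2.4  41.7] bar top front edge [-64.2   3.4  61.7] rib3 top front [-68.    0.6  32. ]
rib2 end top [-217.7 -135.8   32. ] rib1 end [-186.4 -135.9   32. ] bar? [-226.4 -147.5   61.7]
```

Run:
```python
from h import *
def pr(n,g):
    c=calibration(n);q=c["camera_matrix"]@(c["R"]@g2w(g)+c["t"]);q=q[:2]/q[2]
    o=(240,210) if n=="side" else (270,150); r=(q-o+.5)*4-.5
    return (r+(0 if n=="side" else np.array([400,0]))).round(0)
for nm,g in {"bar top L":(-.0507,.035,.0617),"bar top R":(-.0507,-.035,.0617),"bar bot L":(-.0547,.035,.0417),"rib1 L":(-.004,.045,.032),"rib2 L":(-.036,.045,.032),"rib2R":(-.036,-.045,.032),"rib3L":(-.068,.045,.032),"rib3R":(-.068,-.045,.032)}.items(): print(nm,pr("side",g),pr("top",g))
f=lambda n,u,v,z:(w2g(onz(n,((u+.5)/4-.5+(240 if n=="side" else 270),(v+.5)/4-.5+(210 if n=="side" else 150)),z))*1000).round(1)
a=cv2.imread("pics/side4.png")[225:300,240:340]; b=cv2.imread("pics/top4.png")[200:275,290:390]
cv2.imwrite("pics/z5.png",np.vstack([cv2.resize(x,None,fx=7,fy=4 if 0 else 3.9,interpolation=cv2.INTER_CUBIC) for x in(a,b)]))
```

```text
bar top L [131. 230.] [613. 359.]
bar top R [244. 230.] [687. 280.]
bar bot L [130. 257.] [613. 369.]
rib1 L [113. 210.] [541. 328.]
rib2 L [114. 246.] [578. 363.]
rib2R [255. 246.] [671. 264.]
rib3L [115. 284.] [616. 398.]
rib3R [259. 284.] [709. 298.]
```

View pics/z5.png

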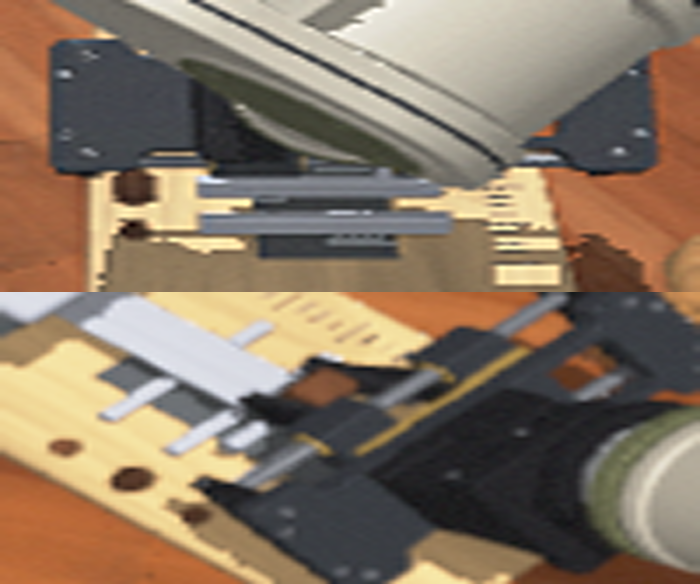

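Run:
```python
from h import *
a=cv2.imread("pics/side4.png")[255:290,262:312]; b=cv2.imread("pics/top4.png")[215:260,300:350]
cv2.imwrite("pics/z6.png",cv2.resize(a,None,fx=14,fy=14,interpolation=cv2.INTER_NEAREST))
```

```text
(no output)
```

View pics/z6.png

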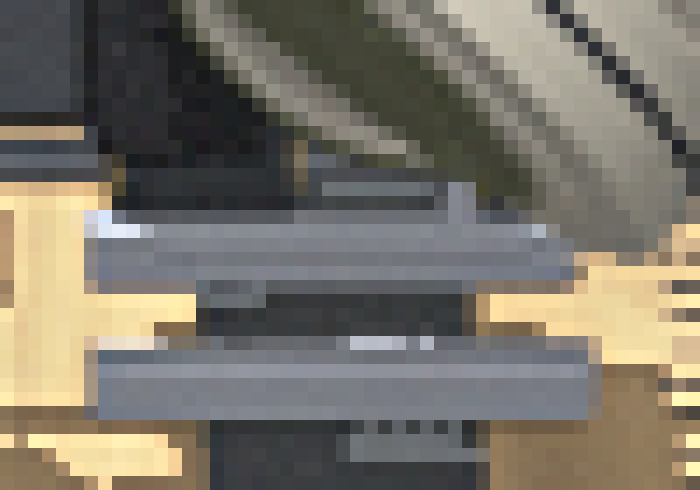

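The pixel zoom shows the bar in front of rib 2, at columns 272–301 and row ~271. That fits the computed position: about 15 mm beyond rib 2, raised 18 mm. I'll lower it into the gap.

Emit:
arm_command(
  targets=[0,0,0,0.155,0,0.125,0,0,0,0,0.155,0,0.125,0,0,0,0,0.125,0,0.1,0],
)

```text
time: 7.08
ee_pos: [0.4945, -0.0255, 0.0893]
eef_rot: [0.76, 0.487, -0.363, 0.233]
ft_force: [5.2, 6.3, -2.1]
width: 0.0217
```

Run:
```python
from h import *
rep()
```

```text
t 7.08 gauge grasp mm [-50.6   0.9  86.9] tilt 38.9 tx.V 0.005 y.V -1.0 y.U 0.0079 y.z 0.0005
F gauge [ 7.86 -2.03 -2.13] w 0.0217 q [-0.46  0.39  0.96  2.14 -1.13  1.18  0.73]
```

Emit:
arm_command(
  targets=[0.008,0,0.006,0.07,0,0.12,0,0,0,0,0.1,0,0.09,0,0,0,0,0.05,0,0.04,0],
)

```text
time: 7.33
ee_pos: [0.4948, -0.025, 0.0823]
eef_rot: [0.762, 0.485, -0.362, 0.231]
ft_force: [3.8, 6.3, 7.3]
width: 0.022
```

Run:
```python
from h import *
rep()
```

```text
t 7.33 gauge grasp mm [-50.    0.9  80. ] tilt 39.1 tx.V 0.001 y.V -1.0 y.U 0.0023 y.z 0.0004
F gauge [ 7.34 -0.78  7.34] w 0.022 q [-0.45  0.4   0.95  2.15 -1.15  1.18  0.75]
```

Emit:
arm_command(
  targets=[0,0,0,0.04,0,-0.05,0,0,0,0,0.04,0,-0.05,0],
)

```text
time: 7.5
ee_pos: [0.4962, -0.0217, 0.0831]
eef_rot: [0.762, 0.486, -0.362, 0.231]
ft_force: [-4.5, -7.0, 1.8]
width: 0.0217
```

Run:
```python
from h import *
rep()
```

```text
t 7.5 gauge grasp mm [-46.4   1.   80.8] tilt 39.2 tx.V 0.002 y.V -1.0 y.U 0.0031 y.z 0.0002
F gauge [-8.27  1.08  1.76] w 0.0217 q [-0.45  0.4   0.94  2.15 -1.15  1.18  0.74]
```

The force along x flipped to −8 N at 80 mm of travel, so the bar bears on the rib. I'll hold there, press down lightly and check.

Emit:
arm_command(
  targets=[0,0,0,0.02,0,0.01,0,0,0,0,0.02,0,0.01,0,0,0,0,0.01,0,0,0],
)

```text
time: 7.75
ee_pos: [0.4962, -0.0219, 0.0828]
eef_rot: [0.762, 0.486, -0.361, 0.231]
ft_force: [2.4, 2.5, -0.6]
width: 0.0218
```

Run:
```python
from h import *
rep()
for n in("side","top"): cv2.imwrite(f"pics/{n}7.png",camera(n)[:,:,::-1])
a=cv2.imread("pics/side7.png")[225:300,240:340]; b=cv2.imread("pics/top7.png")[190:265,290:390]
cv2.imwrite("pics/z7.png",np.vstack([cv2.resize(x,None,fx=7,fy=3.9,interpolation=cv2.INTER_CUBIC) for x in(a,b)]))
```

```text
t 7.75 gauge grasp mm [-46.5   1.   80.5] tilt 39.2 tx.V 0.002 y.V -1.0 y.U 0.0029 y.z 0.0004
F gauge [ 3.27 -1.15 -0.64] w 0.0218 q [-0.45  0.4   0.94  2.15 -1.16  1.18  0.75]
```

View pics/z7.png

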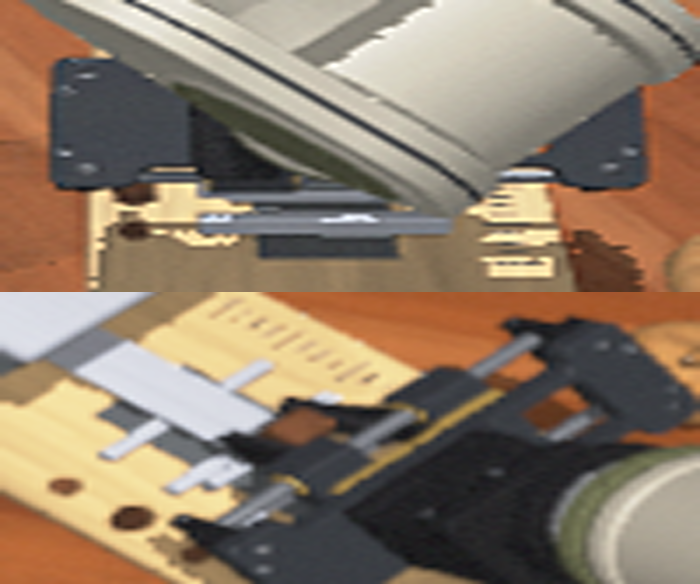

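Emit:
arm_command(
  targets=[0,0,0,0.03,0,-0.01,0,0,0,0,0.03,0,-0.01,0,0,0,0,0.03,0,-0.01,0],
)

```text
time: 8.1
ee_pos: [0.4963, -0.0218, 0.0824]
eef_rot: [0.762, 0.485, -0.362, 0.23]
ft_force: [-5.9, -3.3, 11.2]
width: 0.0221
```

Run:
```python
from h import *
rep()
```

```text
t 8.1 gauge grasp mm [-46.5   0.9  80.1] tilt 39.2 tx.V 0.001 y.V -1.0 y.U 0.0011 y.z 0.0
F gauge [-5.46  3.96 11.18] w 0.0221 q [-0.45  0.4   0.94  2.15 -1.16  1.18  0.75]
```

Bar is seated (z 80.1, 11 N upward) and bears on the rib (−5.5 N). Releasing.

Emit:
arm_command(
  targets=[0,0,0,0,0,0,0.6,0,0,0,0,0,0,0.6,0,0,0,0,0,0,0.6,0,0,0,0,0,0,0.6,0,0,0,0,0,0,0.6,0,0,0,0,0,0,0.6,0,0,0,0,0,0,0.6,0,0,0,0,0,0,0.6],
)

```text
time: 8.77
ee_pos: [0.4955, -0.023, 0.0817]
eef_rot: [0.762, 0.484, -0.363, 0.23]
ft_force: [0.9, 0.9, 0.7]
width: 0.0519
```

Run:
```python
from h import *
rep()
for n in("side","top"): cv2.imwrite(f"pics/{n}8.png",camera(n)[:,:,::-1])
a=cv2.imread("pics/side8.png")[225:300,240:340]; b=cv2.imread("pics/top8.png")[190:265,290:390]
cv2.imwrite("pics/z8.png",np.vstack([cv2.resize(x,None,fx=7,fy=3.9,interpolation=cv2.INTER_CUBIC) for x in(a,b)]))
```

```text
t 8.77 gauge grasp mm [-47.8   1.2  79.3] tilt 39.1 tx.V 0.0 y.V -1.0 y.U -0.0009 y.z -0.001
F gauge [ 1.16 -0.41  0.69] w 0.0519 q [-0.45  0.4   0.94  2.15 -1.16  1.17  0.75]
```

View pics/z8.png

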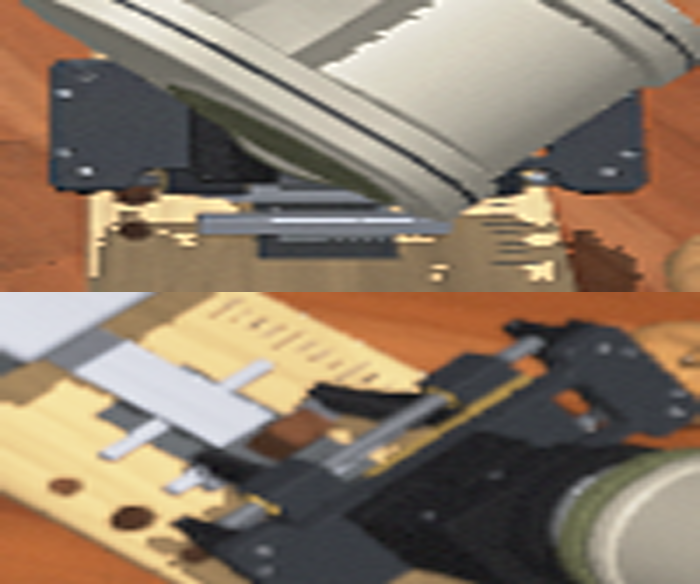

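Released and the handle stays put. In the top view it sits at (290,435) between the open fingers. Backing off along the tool axis.

Emit:
arm_command(
  targets=[0,0,0,0,0,0,0.8,0,0,0,0,0,0,0.8,0,0,0,-0.2,0,0,0.8,0,0,0,-0.5,0,0,0.8,0,0,0,-0.6,0,0,0.8,0,0,0,-0.7,0,0,0.8,0,0,0,-0.7,0,0,0.8,0,0,0,-0.7,0,0,0.8],
)

```text
time: 9.53
ee_pos: [0.4701, -0.0719, 0.1484]
eef_rot: [0.76, 0.486, -0.365, 0.229]
ft_force: [0.9, 0.9, 0.8]
width: 0.0696
```

Run:
```python
from h import *
rep()
for n in("side","top"): cv2.imwrite(f"pics/{n}9.png",camera(n)[:,:,::-1])
a=cv2.imread("pics/side9.png")[170:335,230:350]; b=cv2.imread("pics/top9.png")[130:295,255:375]
cv2.imwrite("pics/z9.png",cv2.resize(np.hstack([a,b]),None,fx=3.3,fy=3.3,interpolation=cv2.INTER_CUBIC))
```

```text
t 9.53 gauge grasp mm [-102.9    3.4  146.1] tilt 39.0 tx.V 0.007 y.V -1.0 y.U 0.0025 y.z -0.0066
F gauge [ 1.25 -0.44  0.77] w 0.0696 q [-0.46  0.26  1.07  2.1  -0.96  1.27  0.65]
```

View pics/z9.png

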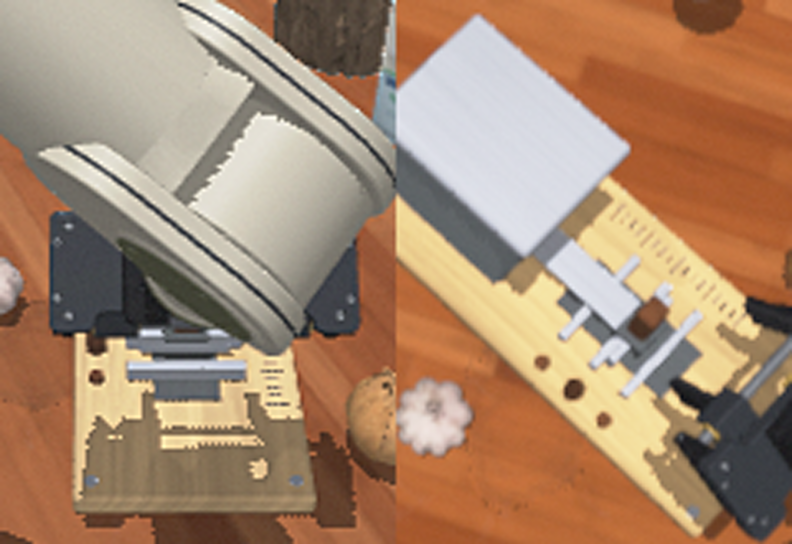

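Run:
```python
from h import *
print("handle top now",w2g(onz("top",(333,224.8),.1)).round(4))
a=cv2.imread("pics/top0.png").astype(int);b=cv2.imread("pics/top9.png").astype(int)
for n,(u,v) in {"mug":(142,207),"mill":(178,122),"garlic":(265,257),"onion":(388,211)}.items():
    print(n,np.abs(a-b)[v-14:v+14,u-14:u+14].mean().round(1))
print(close_job())
```

```text
handle top now [-0.0457  0.0014  0.1   ]
mug 3.8
mill 5.7
garlic 8.1
onion 32.1
the job is handed in; nothing more can be done
None
```

Run:
```python
import cv2,numpy as np
I=[cv2.imread(f"pics/{n}{k}.png")[y:y+70,x:x+80] for n,y,x in(("side",265,310),("top",180,350)) for k in(0,9)]
cv2.imwrite("pics/on.png",cv2.resize(np.hstack(I),None,fx=2.4,fy=2.4))
```

```text
(no output)
```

View pics/on.png

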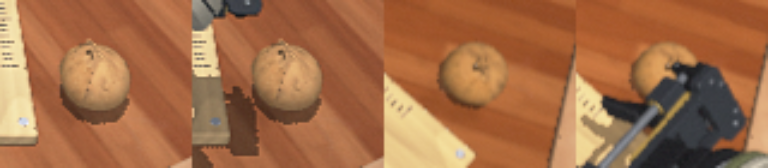

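The gauge is set to the marked length and the job is handed in. The hook bar sits behind the middle rib, the one beside the tall peg, and the spring is holding it there.

- **What I did:** I gripped the handle with the tool leaning about 38° and drew the blade out. I lifted the bar over two ribs and lowered it between the second and third. Then I eased it back until it touched the rib, at about 80 mm of travel. The force along the blade flipped from about +7 N to −8 N there, and I pressed lightly to seat the bar before letting go.
- **Position:** After release the handle stayed put. The last top picture shows the bar against the marked rib, with the handle top about 83 mm from home, against 80 mm measured by the arm. That 3 mm gap is within my pixel error. By the arm's figure, the bar's middle is about 6.5 mm beyond the peg's line (allowed 0 to 16 mm).
- **Surroundings:** The mug, mill and garlic look unchanged in the top view. The automatic picture comparison flagged the onion (a score of 32, against 4 to 8 for the others). The gripper partly covers it in the top view, and the side view shows it in the same spot.
- **Not checked:** I judged the seating height only from the tool: z 80.1 mm while pressed down, against 80.3 mm at home. The bar's height was not measured separately after release. Handing in gave no verdict.

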